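# Check a runner ball over the inspection camera

## Task

Start the bench inspection camera by pushing its small recessed button right down with the tip of the screwdriver from the rack, then put the screwdriver back in its rack hole and let go of it. Then pick up the wooden tray by its fin and, keeping it level enough that the steel ball never leaves its pocket, bring the ball over the middle of the camera's round window, and finish still holding the tray there, level and still, with its underside about 10 cm above the window. Leave everything else on the bench where it is.

Things in the scene. Friction and masses are not known exactly. Their poses are not given: they have to be found in the camera images.
- camera_unit: Grey metal box fixed to the bench, 100 (x) by 170 (y) by 45 mm high; origin at the centre of its underside, z up. In its flat top are a round glass window (54 mm across with its steel ring) and, 95 mm from it, a small recessed button.
- window (a point): Centre of the camera's round window, at the box's top face, 45 mm above the bench; 40 mm from the box's centre along its +y. z up.
- start_button (a joint): Travel of the spring button, m: 0 out, 0.005 fully down. Pushed straight down; it springs back. It starts to move at about 1 N and is fully down at about 5 N; press it past 3.5 mm for a moment (0.2 s).
- button_top (a point): Centre of the button's flat top (aluminium disc, 13.6 mm across) in a round recess 16 mm across; the top lies 3 mm below the box's top face, 42 mm above the bench, 55 mm from the box's centre along its -y. Moves with the button.
- rack: Black plastic tool rack fixed to the bench, 80 (x) by 130 (y) mm, a plate 8 mm thick with its top 60 mm above the bench, on two end walls, open below; origin at the centre of its underside. Five fixed steel bits stand 10 mm above the plate in a row 30 mm from the centre along +x.
- rack_hole (a point): Centre of the rack's one hole, in the middle of the plate, at its top face 60 mm above the bench; a through hole 14 mm across. z up.
- screwdriver: Screwdriver, 116 mm long, 60 g, at the start hanging upright in the rack hole. Origin at its tip, z up along it towards the handle. Steel shaft 6 mm across from 0 to 55 mm, black collar 28 mm across from 55 to 59 mm (it rests on the rack plate), round blue handle 22 mm across from 59 mm to 116 mm (tapers in the last 5 mm).
- driver_tip (a point): The tip of the screwdriver's shaft. 55 mm below the plate's top when it hangs fully home.
- tray: Loose wooden tray, 150 (x) by 70 (y) by 9 mm, about 160 g; origin at the centre of its underside, z up. Fin to hold it by, upright in its middle: 44 mm along x, 10 mm thick along y, top 60 mm above the underside. Two round pockets, 32 mm across, 4 mm deep, 50 mm from the centre along +x and -x, each with a 10 mm through sight hole that seats the ball. Ball in the +x one; the other is empty.
- pocket (a point): Where the ball's centre belongs in its pocket: 50 mm from the tray's centre along its +x, 16.5 mm above the tray's underside.
- ball_center (a point): Centre of the loose steel ball, 25 mm across, 64 g.
- glue_bottle: Bystander, to be left alone: glue bottle, 60 mm across, 170 mm tall, standing. Origin at the centre of its underside.
- dowel_jar: Bystander, to be left alone: closed jar, 72 mm across, 85 mm tall. Origin at the centre of its underside.
- offcut: Bystander, to be left alone: wooden offcut 140 x 45 x 22 mm lying flat. Origin at the centre of its underside.
- hammer: Bystander, to be left alone: hammer lying at the left side. Origin at the centre of its underside.
- tape_measure: Bystander, to be left alone: tape measure 65 x 35 x 60 mm near the robot. Origin at the centre of its underside.
- sanding_block: Bystander, to be left alone: cork sanding block 60 x 100 x 30 mm near the robot. Origin at the centre of its underside.
- square: Bystander, to be left alone: joiner's square lying flat at the right side. Origin at the centre of its underside.
Things that resemble listed ones, but are neither listed nor needed, are in the scene too. There is more than one size of the screwdriver; the job needs the smaller. Of the things that look like the rack, the larger one is meant.

How it is judged:
By the outcome, as a careful person would: the job done as asked, in the order asked, and still so for the second after the job is handed in, while the arm keeps its last pose, push and grip.
It also fails if it takes over 72 s, if anything falls off the work surface, if the arm or the gripper's body presses on something with over 40 N, if the wrist force passes 120 N, or if a joint passes its speed limit or range.

## Robot

A 7-joint arm with a two-finger parallel gripper is mounted at the origin on the work surface. World frame = base frame: x ahead of the robot, y to its left, z up, the work surface at z = 0. Lengths are in m, angles in rad, forces in N, time in s.
With the tool pointing down it reaches from about 0.425 to 1.025 m from the base axis. Payload 9.4 kg.
Tool frame: the origin (TCP) lies midway between the tips of the shut fingers; the grasp point (between the pads) lies 19 mm behind it; z points along the fingers, y is the line along which they close (so a half turn about z gives the same grasp; the last joint's range is limited). The gripper opens to 93 mm and grips with 3 to 60 N. Pads are 15 mm wide; open, the fingers measure 128 mm over their backs; the gripper's body (75 mm by 188 mm) begins 65 mm behind the grasp point.
Start: joints at [-1.328, 0.599, -0.003, 1.599, 0.002, 0.943, -0.08], TCP at [0.228, 0.688, 0.197] pointing down, gripper open.
Joint ranges: [-2.57, 2.57], [-0.35, 1.97], [-1.29, 1.29], [0.11, 2.56], [-1.05, 4.19], [0.11, 1.86], [-2.63, 2.63]. Speed limits (rad/s): [2.22, 2.22, 3.01, 3.01, 3.14, 3.14, 3.14].

## Interface

Orientations are given as [roll, pitch, yaw] about the fixed x, y, z axes, in that order (R = Rz(yaw) Ry(pitch) Rx(roll)).
In Python, from rig import env gives the robot as it stands.
- The arm moves only by the tool send_rows, never from a script. Its argument "motion" is text: rows parted by semicolons, each of 4 numbers parted by spaces: the shift along the tool's x, y, z in m, then the turn about the tool's z in rad. A call has 1 to 10 rows; each row shifts and turns the commanded pose from where the row before left it, along the tool's axes as they then stand; what a row does not reach is not made up. A row lasts 1/12 s, in which the tool goes at most 41.7 mm and 7.16 degrees, less where a joint would pass 70% of its speed; a pose out of reach is approached as far as the arm can. A call with a gripper value outside its range is refused whole. "fingers" is the opening, from -1 (shut) to 1 (fully open), set as the call begins (left out, the last holds). The fingers move at their own pace and stop on an object; "force" is the grip in N (left out, the last holds). Time passes only in rows, so rows that do not move let the fingers close. It gives the time, the measured TCP pose, the force, the opening and the grip force at its end, in the units of the state.
- env.observe(): the state, without advancing time (a new reading comes with each control period).
- env.snapshot(name): name is "side" or "top"; returns the picture (420x560x3 uint8, red, green, blue); there is no depth.
- env.get_calibration(name): a dict with "intrinsics" (3x3 intrinsics, pixels), "extrinsics" (4x4, takes a point from camera to world coordinates). Camera axes: x right, y down, z forward; pixel columns grow to the right and rows downward; lengths in m; the calibration is good to about 2 mm. A picture is of the moment at which its call begins. get_calibration takes no time and is no camera call.
- env.finish_job(): hands the job in; it is judged then, once.
The state is a dict: "clock": time; "joint_positions": joint angles; "qvel": joint speeds; "joint_torque": joint torques, N m; "ee_pos": TCP position; "eef_rot": TCP orientation; "wrist_force": force on the tool from outside, world axes, zero at the start; "ft_torque": the same for the moment, N m; "finger_gap": finger opening in m; "finger_force": force on a finger pad.
Only numpy, scipy, OpenCV 4.12 (cv2) and the standard library are available. Lean on these libraries where they do the work, as an engineer would, in place of code of your own. Each camera call takes 0.05 s, during which the arm holds its last target. There are 200 camera calls.

## Working session

There is one attempt and no reset: what is moved stays moved. The work goes in short steps, Python scripts to look and compute and a tool call to move; the robot and the scene stay as the last step left them, time stands still between calls to the robot, and variables do not carry over. Pictures are saved under pics/ and viewed, at most 10 in all, crops included, and the job is handed in when it is done.

Besides the shell and the picture viewer there is one more tool, called after "Request:" as a command line: name --argument value ..., lists and objects as JSON in quotes. send_rows: Moves the arm, as the interface text tells. Its arguments: {"type":"object","properties":{"motion":{"type":"string"},"fingers":{"type":"number"},"force":{"type":"number"}},"required":["motion"]}

```bash
mkdir -p pics; ls
python3 - <<'E'
from rig import env
import cv2,numpy as np
np.set_printoptions(precision=4,suppress=True)
print(env.observe())
for n in("top","side"):
    im=env.snapshot(n); cv2.imwrite(f"pics/{n}0.png",cv2.resize(im[:,:,::-1],(800,600),interpolation=cv2.INTER_CUBIC)); cv2.imwrite(f"pics/{n}0_raw.png",im[:,:,::-1])
    c=env.get_calibration(n);print(n,c["intrinsics"],c["extrinsics"])
E
```

```text
pics
{'clock': 0.0, 'joint_positions': array([-1.3277,  0.6001, -0.0026,  1.6001,  0.0018,  0.9429, -0.0798]), 'qvel': array([-0.    ,  0.0003,  0.0004,  0.0001, -0.0007,  0.0022,  0.0011]), 'joint_torque': array([ -0.0002, -76.5066,   1.4966, -25.2342,  -0.0525,   0.0171,
         0.0002]), 'ee_pos': array([0.2278, 0.6878, 0.1963]), 'eef_rot': array([-3.1401,  0.0001,  2.8219]), 'wrist_force': array([0.1691, 0.0331, 0.3847]), 'ft_torque': array([ 0.0208, -0.0384,  0.0172]), 'finger_force': 0.0, 'finger_gap': 0.09281832838820794}
top [[406.466    0.     277.8944]
 [  0.     406.466  203.8514]
 [  0.       0.       1.    ]] [[-0.0045 -0.9972  0.075   0.4382]
 [-1.      0.0043 -0.0025  0.0053]
 [ 0.0021 -0.075  -0.9972  1.5505]
 [ 0.      0.      0.      1.    ]]
side [[541.381    0.     283.5039]
 [  0.     541.381  214.502 ]
 [  0.       0.       1.    ]] [[ 0.9109 -0.2597  0.3207  0.0391]
 [-0.4123 -0.6059  0.6804 -1.0561]
 [ 0.0176 -0.752  -0.6589  1.0981]
 [ 0.      0.      0.      1.    ]]
```

View pics/top0.png

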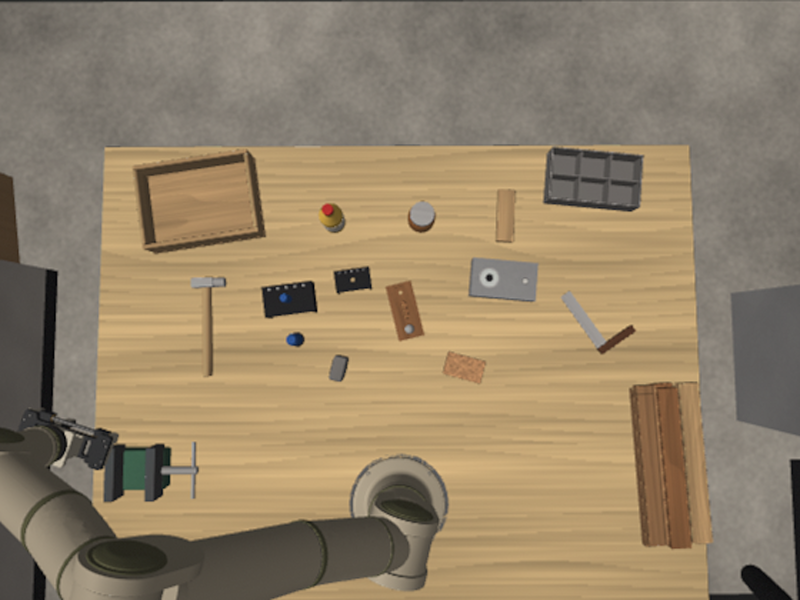

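View pics/side0.png

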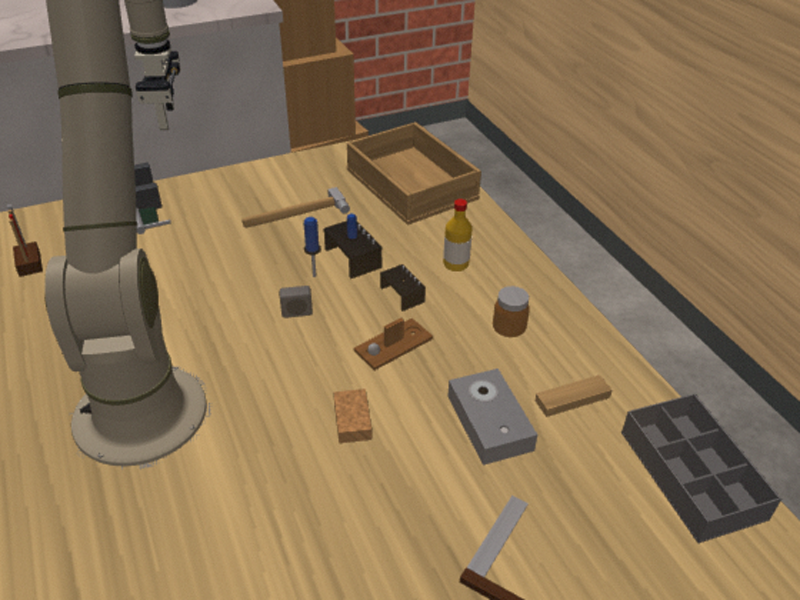

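The top view (800x600) shows these candidates:
- **Screwdriver:** a blue one in the larger rack at (284,298), side (352,226). A longer blue one stands outside at (295,340), side (312,235).
- **Rack:** the larger at (289,299) and a smaller one at (352,280).
- **Tray:** (405,310), with the ball at (408,328).
- **Camera:** (503,280), with the window at (489,278) and the button at (525,281).

I choose the driver hanging in the larger rack and check it in a close crop.

Run:
```python
import cv2,numpy as np
t=cv2.imread("pics/top0_raw.png");s=cv2.imread("pics/side0_raw.png")
def crop(im,x,y,w,h,W,H): return cv2.resize(im[y:y+h,x:x+w],(W,H),interpolation=cv2.INTER_CUBIC)
# raw top: rack ~ (202,209); tray (284,217); camera (352,196)
a=crop(t,175,180,80,60,400,300); b=crop(t,255,180,80,60,400,300) # x5
c=crop(t,315,165,80,60,400,300); d=crop(s,200,140,100,75,400,300)
cv2.imwrite("pics/m1.png",np.vstack([np.hstack([a,b]),np.hstack([c,d])]))
e=crop(s,240,210,80,60,400,300); f=crop(s,305,250,80,80,400,400)
a=crop(s,300,255,80,75,400,375); cv2.imwrite("pics/m2.png",np.hstack([e,a[:300]]))
```

```text
(no output)
```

View pics/m1.png

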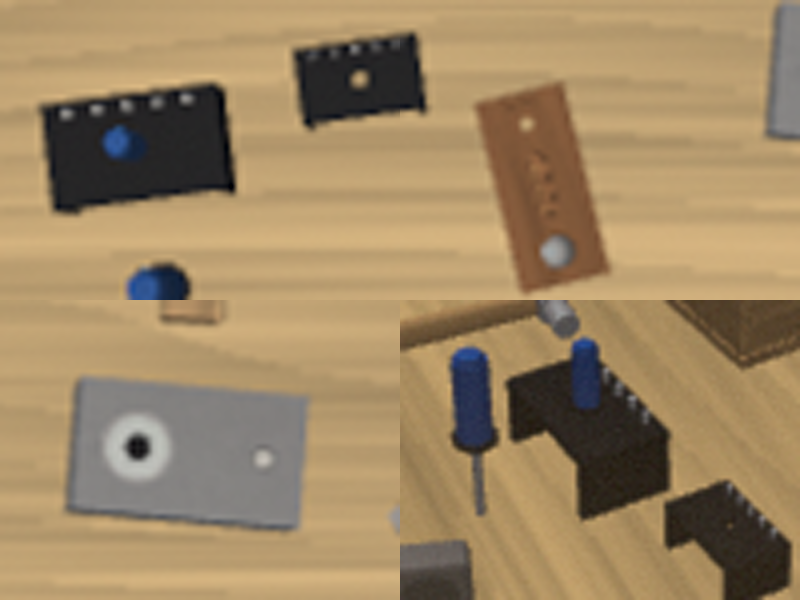

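View pics/m2.png

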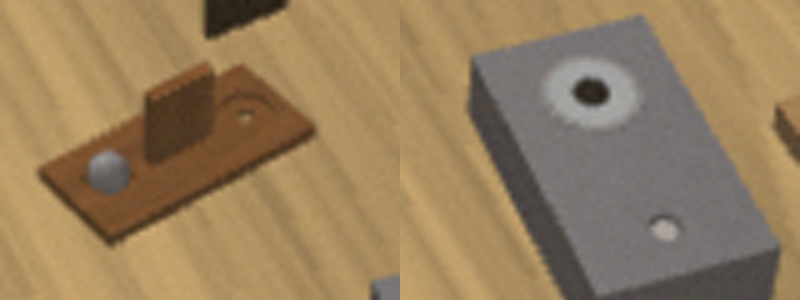

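The crop confirms the choice: a short driver with its collar on the large rack's plate. The longer one stands outside. Now I'll fit the poses from clicked points in both views.

```bash
cat > loc.py <<'E'
from rig import env
import cv2,numpy as np
from scipy.optimize import least_squares
np.set_printoptions(precision=4,suppress=True)
cal={n:env.get_calibration(n) for n in("top","side")}
def proj(n,P):
    T=np.linalg.inv(cal[n]["extrinsics"]);P=np.atleast_2d(P)
    return cv2.projectPoints((P@T[:3,:3].T+T[:3,3]),np.zeros(3),np.zeros(3),cal[n]["intrinsics"],None)[0][:,0]
def ray(n,uv,z):
    K,E=cal[n]["intrinsics"],cal[n]["extrinsics"]
    d=E[:3,:3]@np.linalg.solve(K,[*uv,1]);o=E[:3,3];return o+d*(z-o[2])/d[2]
def fit(obs,x0):
    # obs: (view, uv, local xyz); pose x,y,yaw on bench
    def W(p,l):c,s=np.cos(p[2]),np.sin(p[2]);return [p[0]+c*l[0]-s*l[1],p[1]+s*l[0]+c*l[1],l[2]]
    r=lambda p:np.concatenate([proj(v,W(p,l))[0]-uv for v,uv,l in obs])
    s=least_squares(r,x0,loss="soft_l1");return s.x,r(s.x).reshape(-1,2)
E
cat > m.py <<'E'
from loc import *
def px(p,o,m,s): return ("top" if o[2]=='t' else "side",(np.array(p,float)-m+.5)/s-.5+np.array(o[:2]))
A=lambda x,y:px((x,y),(175,180,'t'),(0,0),5)
B=lambda x,y:px((x,y),(255,180,'t'),(400,0),5)
C=lambda x,y:px((x,y),(315,165,'t'),(0,300),5)
D=lambda x,y:px((x,y),(200,140,'s'),(400,300),4)
E_=lambda x,y:px((x,y),(240,210,'s'),(0,0),5)
F=lambda x,y:px((x,y),(300,255,'s'),(400,0),5)
o=lambda q,*l:(q[0],q[1],l)
def run(name,obs,x0):
    for lab,sel in(("both",obs),("top",[q for q in obs if q[0]=="top"]),("side",[q for q in obs if q[0]=="side"])):
        p,r=fit(sel,x0);print(name,lab,p,"rms",np.sqrt((r**2).mean()), r.round(1).tolist() if lab=="both" else "")
run("cam",[o(C(138,447),0,.04,.045),o(C(263,458),0,-.055,.042),o(C(80,377),.05,.085,.045),o(C(308,397),.05,-.085,.045),o(C(298,527),-.05,-.085,.045),
 o(F(591,92),0,.04,.045),o(F(665,229),0,-.055,.042),o(F(471,58),-.05,.085,.045),o(F(642,15),.05,.085,.045),o(F(779,246),.05,-.085,.045)],[.6,-.25,0])
run("rack",[o(A(40,104),.04,.065,.06),o(A(220,85),.04,-.065,.06),o(A(56,210),-.04,.065,.06),o(A(127,105),.03,0,.07),
 o(D(508,381),-.04,.065,.06),o(D(669,432),.04,-.065,.06),o(D(579,464),-.04,-.065,.06)],[.55,.25,0])
run("tray",[o(B(556,251),.05,0,.0165),o(B(526,124),-.05,0,.004),o(B(476,103),-.075,-.035,.009),o(B(563,83),-.075,.035,.009),o(B(608,270),.075,.035,.009),o(B(524,292),.075,-.035,.009),
 o(E_(108,172),.05,0,.0165),o(E_(246,117),-.05,0,.004),o(E_(40,172),.075,-.035,.009),o(E_(315,130),-.075,.035,.009)],[.5,0,3.3])
for v in (0,):
    print("drv",ray(*A(117,140),.121),ray(*D(586,345),.121))
E
python3 m.py
```

```text
cam both [ 0.5828 -0.2775 -0.0915] rms 0.35020674741482755 [[-0.1, 0.2], [0.2, 0.3], [0.5, -0.1], [0.3, -0.2], [0.5, 0.5], [-0.2, -0.1], [-0.1, -0.1], [-0.1, -0.8], [-0.1, -0.6], [0.6, -0.3]]
cam top [ 0.5832 -0.2765 -0.0878] rms 0.22859095766127566 
cam side [ 0.5822 -0.2784 -0.0942] rms 0.28757171294191314 
rack both [0.5322 0.2807 0.1102] rms 0.3787474359212183 [[0.6, -0.1], [-0.2, -0.3], [-0.5, 0.4], [0.6, 0.2], [-0.3, -0.7], [0.1, 0.2], [0.3, -0.3]]
rack top [0.5324 0.2812 0.1119] rms 0.37648802763577843 
rack side [0.5317 0.2793 0.108 ] rms 0.30757232190517725 
tray both [ 0.5036 -0.0188  3.379 ] rms 0.5263091267465829 [[0.7, 0.1], [0.3, 0.0], [-0.2, -0.0], [0.3, -0.4], [0.9, 0.5], [-0.3, 0.6], [0.2, -0.0], [-0.0, -0.2], [-0.4, -1.3], [0.3, -1.0]]
tray top [ 0.5042 -0.0177  3.376 ] rms 0.38183149020788587 
tray side [ 0.5025 -0.0213  3.3835] rms 0.4285328421256985 
drv [0.5337 0.2832 0.121 ] [0.5319 0.277  0.121 ]
```

Request:
send_rows --motion "0 0 0 -0.1075;0 0 0 -0.1075;0 0 0 -0.1075;0 0 0 -0.1075;-0.012 -0.02 0 0;-0.018 -0.031 0 0;-0.018 -0.031 0 0;-0.018 -0.031 0 0;-0.018 -0.031 0 0;-0.018 -0.031 0 0" --fingers 0.2 --force 30

```text
clock: 0.93
ee_pos: [0.3492, 0.5238, 0.1968]
eef_rot: [-3.141, -0.0, -3.031]
wrist_force: [0.5, 1.0, -0.6]
finger_gap: 0.0561
finger_force: 0.0
```

```bash
cat > go.py <<'E'
from loc import *
import sys
from scipy.spatial.transform import Rotation as R
def go(x,y,z,yaw=None):
    s=env.observe();Rm=R.from_euler("xyz",s["eef_rot"]).as_matrix()
    print("t",s["clock"],"pos",s["ee_pos"],"rot",s["eef_rot"],"gap",s["finger_gap"],"F",s["wrist_force"])
    if yaw is not None:
        y0=s["eef_rot"][2];d=(yaw-y0+np.pi/2)%np.pi-np.pi/2;print("turn",-d,"q7",s["joint_positions"][6])
        Rm=R.from_euler("z",d).as_matrix()@Rm
    print("shift(after turn)",Rm.T@(np.array([x,y,z])-s["ee_pos"]))
if len(sys.argv)>3: go(*map(float,sys.argv[1:]))
E
python3 go.py .532 .2795 .197 3.2518; python3 -c "
from loc import *
print(ray('top',(175+158/5,180+284/5),.16))"
```

```text
t 0.9333 pos [0.3492 0.5238 0.1968] rot [-3.141  -0.0002 -3.0313] gap 0.056134675052347684 F [ 0.5231  1.0257 -0.5988]
turn 0.00012846911934083494 q7 0.5275718366063982
shift(after turn) [-0.1548 -0.263  -0.0001]
[0.4312 0.2453 0.16  ]
```

Request:
send_rows --motion "-0.018 -0.031 0 0;-0.018 -0.031 0 0;-0.018 -0.031 0 0;-0.018 -0.031 0 0;-0.018 -0.031 0 0;-0.018 -0.031 0 0;-0.018 -0.031 0 0;-0.015 -0.025 0 0;-0.009 -0.015 0 0;-0.005 -0.006 0 0"

```text
clock: 1.77
ee_pos: [0.5333, 0.2776, 0.1968]
eef_rot: [-3.14, -0.0, -3.036]
wrist_force: [0.2, 0.1, 0.7]
finger_gap: 0.0555
finger_force: 0.0
```

```bash
python3 go.py .532 .2795 .080 3.2518
python3 - <<'E'
from loc import *
s=env.snapshot("side");t=env.snapshot("top");p=env.observe()["ee_pos"]
o=[]
for im,n in((s,"side"),(t,"top")):
    u=proj(n,[.532,.28,.12])[0];x,y=(u-[40,40]).astype(int);print(n,x,y,proj(n,p))
    o.append(cv2.resize(im[y:y+80,x:x+80,::-1],(400,400),interpolation=cv2.INTER_CUBIC))
cv2.imwrite("pics/a1.png",np.hstack(o))
E
```

```text
t 1.7667 pos [0.5333 0.2776 0.1968] rot [-3.1401 -0.0001 -3.0358] gap 0.05550430035497676 F [0.2474 0.1184 0.7138]
turn -0.004410597340264388 q7 1.0312251096328446
shift(after turn) [0.001  0.0022 0.1168]
side 205 110 [[245.1537 129.7965]]
top 158 168 [[194.5115 206.5445]]
```

View pics/a1.png

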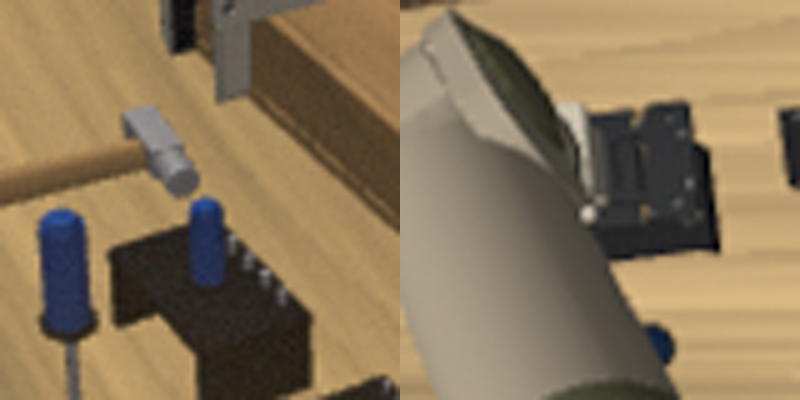

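Request:
send_rows --motion "0.0005 0.001 0.015 0;0.0005 0.001 0.025 0;0 0 0.025 0;0 0 0.025 0;0 0 0.015 0;0 0 0.008 0;0 0 0.003 0"

```text
clock: 2.45
ee_pos: [0.5287, 0.2844, 0.0798]
eef_rot: [-3.141, -0.002, -3.029]
wrist_force: [-0.4, -0.3, 0.7]
finger_gap: 0.0553
finger_force: 0.0
```

Request:
send_rows --motion "0 0 0 0;0 0 0 0;0 0 0 0;0 0 0 0;0 0 0 0;0 0 0 0;0 0 0 0" --fingers -1 --force 20

```text
clock: 3.03
ee_pos: [0.5307, 0.2831, 0.0817]
eef_rot: [3.141, 0.001, -3.032]
wrist_force: [-1.1, -0.7, 4.8]
finger_gap: 0.0211
finger_force: 20.0
```

Run:
```python
from loc import *
for i in range(8):
    env.snapshot("top");s=env.observe();print(s["clock"],s["ee_pos"],s["eef_rot"],s["wrist_force"],s["ft_torque"],s["finger_gap"],s["finger_force"])
```

```text
3.0833 [0.5307 0.2831 0.0817] [ 3.1413  0.0009 -3.0316] [-0.8044 -0.4142  5.6722] [-0.1048  0.0915 -0.0054] 0.02169622478427364 20.00274127783996
3.1333 [0.5307 0.2831 0.0817] [ 3.1413  0.0009 -3.0316] [-0.6092 -1.5787  5.7281] [-0.0992  0.1006 -0.0455] 0.021308918010448544 20.00351270831743
3.1833 [0.5307 0.2831 0.0817] [ 3.1413  0.0009 -3.0316] [-1.1905 -0.1368  7.6493] [-0.1632  0.0865  0.0477] 0.020711571186793485 20.003689980985655
3.2333 [0.5307 0.2831 0.0817] [ 3.1413  0.0009 -3.0316] [-0.106  -0.645   6.6519] [-0.129   0.0811 -0.007 ] 0.021124171665228793 20.00383520995456
3.2833 [0.5307 0.2831 0.0817] [ 3.1413  0.0009 -3.0316] [-0.9423 -0.1613  6.62  ] [-0.1348  0.0722 -0.0172] 0.021135974559599324 20.00375239249479
3.3333 [0.5307 0.2831 0.0817] [ 3.1414  0.0009 -3.0316] [-0.638  -0.0613  6.7514] [-0.0912  0.0785 -0.0342] 0.02102473538325336 20.003803340769082
3.3833 [0.5307 0.2831 0.0817] [ 3.1414  0.0008 -3.0316] [ 0.8312 -1.2869  6.2401] [-0.1356  0.1187 -0.0346] 0.020699444545728477 20.003889499748766
3.4333 [0.5307 0.2831 0.0817] [ 3.1413  0.0009 -3.0315] [-0.4424 -1.236   5.3529] [-0.1321  0.0809 -0.0486] 0.02107853567448841 20.003828960198007
```

Request:
send_rows --motion "0 0 -0.006 0;0 0 -0.012 0;0 0 -0.018 0;0 0 -0.02 0;0 0 -0.02 0;0 0 -0.018 0;0 0 -0.012 0;0 0 -0.006 0;0 0 -0.003 0;0 0 0 0" --force 30

```text
clock: 4.27
ee_pos: [0.5304, 0.2831, 0.1968]
eef_rot: [3.141, 0.001, -3.031]
wrist_force: [0.6, 0.7, -0.6]
finger_gap: 0.0211
finger_force: 30.0
```

```bash
python3 go.py .5778 -.3323 .197 -3.0316
python3 - <<'E'
from loc import *
s=env.snapshot("side");p=env.observe()["ee_pos"];print(p)
u=proj("side",p-[0,0,.04])[0];x,y=(u-[30,40]).astype(int);print(x,y,proj("side",[p,p-[0,0,.0767]]))
cv2.imwrite("pics/b1.png",cv2.resize(s[y:y+80,x:x+60,::-1],(450,600),interpolation=cv2.INTER_CUBIC))
E
```

```text
t 4.2667 pos [0.5304 0.2831 0.1968] rot [ 3.1413  0.0007 -3.0314] gap 0.021107705179688074 F [ 0.5555  0.7391 -0.6414]
turn 0.00016489945271302986 q7 1.0250874542070971
shift(after turn) [ 0.0204 -0.6169 -0.0005]
[0.5301 0.2829 0.1961]
214 100 [[244.1984 129.7181]
 [244.9305 150.4426]]
```

View pics/b1.png

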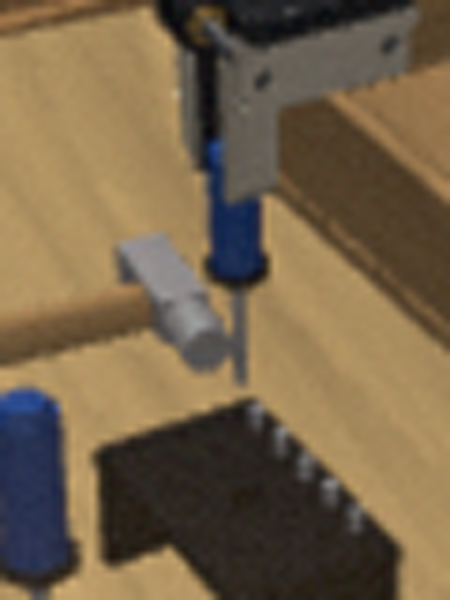

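Request:
send_rows --motion "0.001 -0.015 0 0;0.001 -0.028 0 0;0.001 -0.038 0 0;0.001 -0.038 0 0;0.001 -0.038 0 0;0.001 -0.038 0 0;0.001 -0.038 0 0;0.001 -0.038 0 0;0.001 -0.038 0 0;0.001 -0.038 0 0"

```text
clock: 5.15
ee_pos: [0.5573, -0.0658, 0.1953]
eef_rot: [-3.141, -0.002, -3.032]
wrist_force: [1.1, -0.2, -0.5]
finger_gap: 0.021
finger_force: 30.0
```

Request:
send_rows --motion "0.001 -0.038 0 0;0.001 -0.038 0 0;0.001 -0.038 0 0;0.001 -0.038 0 0;0.001 -0.038 0 0;0.001 -0.032 0 0;0.001 -0.022 0 0;0.001 -0.014 0 0;0.001 -0.008 0 0;0.001 -0.004 0 0"

```text
clock: 5.98
ee_pos: [0.5775, -0.3331, 0.1954]
eef_rot: [3.141, -0.001, -3.032]
wrist_force: [1.4, -0.1, -0.8]
finger_gap: 0.0211
finger_force: 30.0
```

Request:
send_rows --motion "0 0 0 0;0 0 0 0;0 0 0 0;0 0 0 0"

```text
clock: 6.32
ee_pos: [0.5787, -0.3309, 0.1963]
eef_rot: [3.141, 0.0, -3.029]
wrist_force: [0.3, 0.3, -0.0]
finger_gap: 0.0212
finger_force: 30.0
```

```bash
python3 go.py .5763 -.332 .125 -3.0316
```

```text
t 6.3167 pos [ 0.5787 -0.3309  0.1963] rot [ 3.1412  0.0002 -3.0294] gap 0.021187102576595656 F [ 0.3165  0.2925 -0.009 ]
turn 0.0021802168569440283 q7 2.0792841308087673
shift(after turn) [ 0.0025 -0.0008  0.0713]
```

Request:
send_rows --motion "0.0025 -0.001 0.01 0;0 0 0.018 0;0 0 0.018 0;0 0 0.014 0;0 0 0.007 0;0 0 0.004 0;0 0 0 0;0 0 0 0;0 0 0 0"

```text
clock: 7.07
ee_pos: [0.5764, -0.3339, 0.126]
eef_rot: [-3.141, 0.001, -3.031]
wrist_force: [0.5, -0.3, 0.6]
finger_gap: 0.0211
finger_force: 30.0
```

```bash
python3 go.py .5763 -.332 .1135 -3.0316
python3 - <<'E'
from loc import *
s=env.snapshot("side");p=env.observe()["ee_pos"];print(p)
u=proj("side",[.577,-.33,.06])[0];x,y=(u-[32,36]).astype(int);print(x,y,proj("side",[p-[0,0,.0767],[.5778,-.3323,.042]]))
cv2.imwrite("pics/c1.png",cv2.resize(s[y:y+60,x:x+60,::-1],(600,600),interpolation=cv2.INTER_CUBIC))
E
```

```text
t 7.0667 pos [ 0.5764 -0.3339  0.126 ] rot [-3.1409  0.0011 -3.0314] gap 0.021076785184127415 F [ 0.4974 -0.3035  0.6065]
turn 0.0002363022459084263 q7 2.073755903986524
shift(after turn) [-0.0001  0.0019  0.0125]
[ 0.5764 -0.3339  0.126 ]
320 259 [[352.7098 299.0552]
 [352.5675 300.3263]]
```

View pics/c1.png

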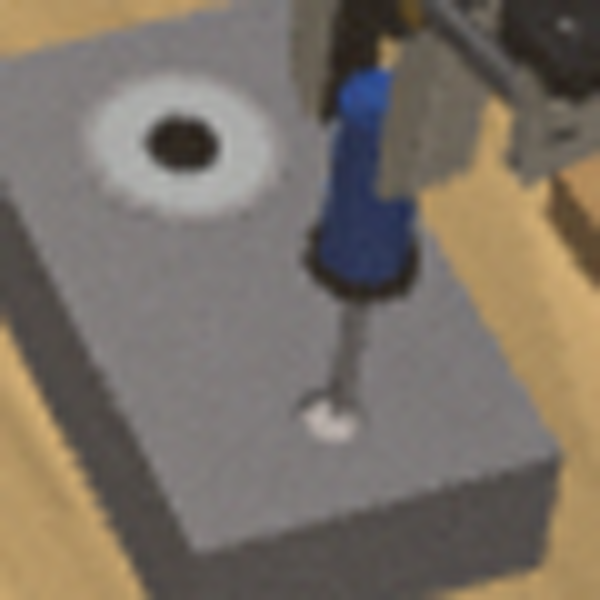

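Request:
send_rows --motion "0.0013 0.0017 0 0;0 0 0.002 0;0 0 0.003 0;0 0 0.003 0;0 0 0.002 0;0 0 0.0015 0;0 0 0.001 0;0 0 0 0;0 0 0 0;0 0 0 0" --force 45

```text
clock: 7.95
ee_pos: [0.5753, -0.3323, 0.1135]
eef_rot: [-3.141, 0.002, -3.031]
wrist_force: [0.1, 0.4, 6.6]
finger_gap: 0.021
finger_force: 45.0
```

Request:
send_rows --motion "0 0 0.001 0;0 0 0.001 0;0 0 0 0;0 0 0 0;0 0 0 0;0 0 0 0"

```text
clock: 8.45
ee_pos: [0.5765, -0.3326, 0.113]
eef_rot: [-3.14, 0.004, -3.031]
wrist_force: [-0.6, 2.2, 17.2]
finger_gap: 0.0205
finger_force: 45.0
```

Run:
```python
from loc import *
s=env.snapshot("side");o=env.observe();print(o["ee_pos"],o["wrist_force"])
a=s[259:319,320:380,::-1];b=s[259:319,305:365,::-1]
cv2.imwrite("pics/d1.png",cv2.resize(a,(600,600),interpolation=cv2.INTER_CUBIC))
```

```text
[ 0.5764 -0.3326  0.113 ] [-0.6778  2.1881 16.1653]
```

View pics/d1.png

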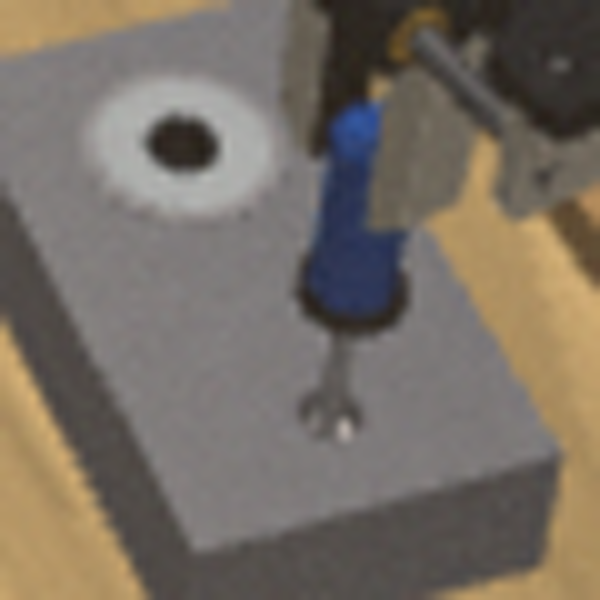

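The tip is on the button at (335,415) and the button is sunk. At 17 N against its 5 N full travel, it is fully down. Now I'll return the driver.

Request:
send_rows --motion "0 0 -0.004 0;0 0 -0.01 0;0 0 -0.018 0;0 0 -0.02 0;0 0 -0.018 0;0 0 -0.01 0;0 0 -0.004 0;0 0 0 0;0 0 0 0"

```text
clock: 9.25
ee_pos: [0.5741, -0.3319, 0.1939]
eef_rot: [3.141, -0.001, -3.031]
wrist_force: [-0.6, 0.8, -0.8]
finger_gap: 0.0207
finger_force: 45.0
```

```bash
python3 go.py .5307 .2831 .197 -3.0316
```

```text
t 9.25 pos [ 0.5741 -0.3319  0.1939] rot [ 3.1411 -0.0008 -3.0313] gap 0.020741763837658526 F [-0.5734  0.7911 -0.8106]
turn 0.0002631129029389001 q7 2.0811785255029362
shift(after turn) [-0.0244  0.6161 -0.0028]
```

Request:
send_rows --motion "-0.001 0.015 -0.003 0;-0.001 0.028 0 0;-0.001 0.038 0 0;-0.001 0.038 0 0;-0.001 0.038 0 0;-0.001 0.038 0 0;-0.001 0.038 0 0;-0.001 0.038 0 0;-0.001 0.038 0 0;-0.001 0.038 0 0"

```text
clock: 10.08
ee_pos: [0.5447, 0.0165, 0.197]
eef_rot: [3.141, -0.001, -3.031]
wrist_force: [0.9, -1.0, -0.6]
finger_gap: 0.0211
finger_force: 45.0
```

Request:
send_rows --motion "-0.002 0.038 0 0;-0.002 0.038 0 0;-0.002 0.038 0 0;-0.002 0.038 0 0;-0.001 0.036 0 0;-0.001 0.031 0 0;-0.001 0.022 0 0;-0.001 0.014 0 0;-0.001 0.009 0 0;-0.001 0.005 0 0"

```text
clock: 10.92
ee_pos: [0.5299, 0.2835, 0.1971]
eef_rot: [-3.141, -0.001, -3.03]
wrist_force: [0.3, 1.0, 0.0]
finger_gap: 0.0207
finger_force: 45.0
```

Request:
send_rows --motion "0 0 0 0;0 0 0 0;0 0 0 0;0 0 0 0;0 0 0 0"

```text
clock: 11.33
ee_pos: [0.5309, 0.2817, 0.1977]
eef_rot: [-3.141, 0.0, -3.033]
wrist_force: [0.4, -0.1, -1.1]
finger_gap: 0.0207
finger_force: 45.0
```

```bash
python3 go.py .5307 .2825 .150 -3.0316
```

```text
t 11.3333 pos [0.5309 0.2817 0.1977] rot [-3.1413  0.0002 -3.0328] gap 0.020686097825759288 F [ 0.4269 -0.1362 -1.0953]
turn -0.001180543542336654 q7 1.0244459835901631
shift(after turn) [0.0001 0.0008 0.0477]
```

Request:
send_rows --motion "0 0.0008 0.008 0;0 0 0.014 0;0 0 0.014 0;0 0 0.008 0;0 0 0.003 0;0 0 0 0;0 0 0 0;0 0 0 0"

```text
clock: 12.0
ee_pos: [0.5308, 0.2838, 0.1512]
eef_rot: [3.141, 0.001, -3.031]
wrist_force: [-0.1, 0.0, -0.7]
finger_gap: 0.0208
finger_force: 45.0
```

```bash
python3 go.py .5307 .2825 .084 -3.0316
```

```text
t 12.0 pos [0.5308 0.2838 0.1512] rot [ 3.1412  0.0008 -3.0314] gap 0.02078916506898672 F [-0.1158  0.035  -0.7475]
turn 0.0001823219062386805 q7 1.0112026982180944
shift(after turn) [ 0.0003 -0.0013  0.0672]
```

Request:
send_rows --motion "0 -0.0015 0.006 0;0 0 0.01 0;0 0 0.01 0;0 0 0.01 0;0 0 0.01 0;0 0 0.009 0;0 0 0.006 0;0 0 0.004 0;0 0 0 0;0 0 0 0"

```text
clock: 12.83
ee_pos: [0.5306, 0.2821, 0.0855]
eef_rot: [-3.141, -0.0, -3.031]
wrist_force: [1.2, 0.3, -0.4]
finger_gap: 0.0205
finger_force: 45.0
```

```bash
python3 go.py .5307 .2825 .081 -3.0316
```

```text
t 12.8333 pos [0.5306 0.2821 0.0855] rot [-3.1415 -0.0002 -3.0313] gap 0.020483416678597658 F [ 1.1952  0.3368 -0.3744]
turn 0.0002876708991976784 q7 0.9957633779155045
shift(after turn) [-0.0001  0.0004  0.0045]
```

Tip is in the hole. I'll lower it until it seats, then open.

Request:
send_rows --motion "0 0 0.002 0;0 0 0.0015 0;0 0 0.001 0;0 0 0.0005 0;0 0 0 0;0 0 0 0;0 0 0 0"

```text
clock: 13.42
ee_pos: [0.5311, 0.2822, 0.0817]
eef_rot: [3.141, 0.001, -3.032]
wrist_force: [-1.3, -1.1, 7.5]
finger_gap: 0.0204
finger_force: 45.0
```

Request:
send_rows --motion "0 0 0 0;0 0 0 0;0 0 0 0;0 0 0 0;0 0 0 0;0 0 0 0" --fingers 0.2

```text
clock: 13.92
ee_pos: [0.5306, 0.2821, 0.0805]
eef_rot: [-3.142, -0.0, -3.031]
wrist_force: [0.0, -0.1, -0.3]
finger_gap: 0.0541
finger_force: 0.0
```

Request:
send_rows --motion "0 0 -0.005 0;0 0 -0.012 0;0 0 -0.02 0;0 0 -0.025 0;0 0 -0.025 0;0 0 -0.015 0;0 0 -0.008 0;0 0 0 0;0 0 0 0"

```text
clock: 14.67
ee_pos: [0.5306, 0.282, 0.1909]
eef_rot: [3.141, 0.001, -3.031]
wrist_force: [0.3, 0.0, -0.3]
finger_gap: 0.0558
finger_force: 0.0
```

```bash
python3 go.py .5036 -.0188 .19 -2.904
python3 - <<'E'
from loc import *
s=env.snapshot("side")
def c(u,w,h,k):
    x,y=(np.array(u)-[w/2,h/2]).astype(int);print(x,y);return cv2.resize(s[y:y+h,x:x+w,::-1],(w*k,h*k),interpolation=cv2.INTER_CUBIC)
cv2.imwrite("pics/e1.png",np.hstack([c(proj("side",[.53,.28,.07])[0],60,80,5),c(proj("side",[.5036,-.0188,.02])[0],80,80,5)]))
E
```

```text
t 14.6667 pos [0.5306 0.282  0.1909] rot [ 3.1414  0.0006 -3.0314] gap 0.05579540191430303 F [ 0.3145  0.0247 -0.2857]
turn -0.12739733459082903 q7 1.0229717744269313
shift(after turn) [ 0.097  -0.286   0.0008]
215 123
235 195
```

View pics/e1.png

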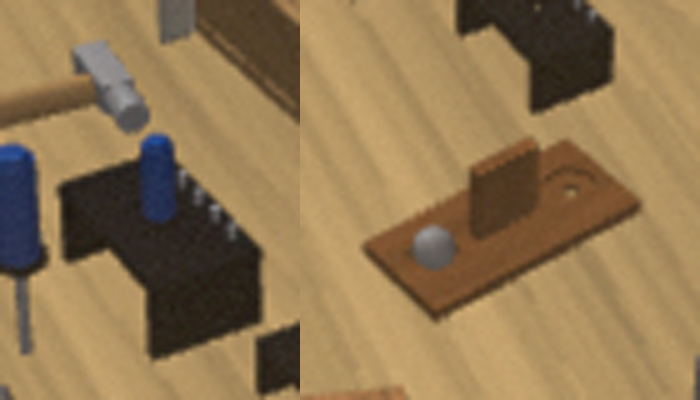

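The driver is back home in the hole, handle at (158,180). The ball is seated in the tray at (433,247). Now the tray.

Request:
send_rows --motion "0 0 0 -0.064;0 0 0 -0.063;0.004 -0.013 0 0;0.009 -0.026 0 0;0.012 -0.036 0 0;0.012 -0.036 0 0;0.012 -0.036 0 0;0.012 -0.036 0 0;0.012 -0.036 0 0;0.01 -0.028 0 0" --fingers -0.1

```text
clock: 15.55
ee_pos: [0.5063, 0.0184, 0.1898]
eef_rot: [-3.141, -0.002, -2.909]
wrist_force: [0.7, -0.0, -1.3]
finger_gap: 0.0418
finger_force: 0.0
```

Request:
send_rows --motion "0.007 -0.018 0 0;0.004 -0.012 0 0;0.002 -0.006 0 0;0 -0.002 0 0;0 0 0 0;0 0 0 0;0 0 0 0;0 0 0 0"

```text
clock: 16.22
ee_pos: [0.5044, -0.0165, 0.1905]
eef_rot: [3.141, 0.0, -2.903]
wrist_force: [-0.1, -0.4, -0.0]
finger_gap: 0.0418
finger_force: 0.0
```

```bash
python3 go.py .504 -.0180 .07 -2.905
```

```text
t 16.2167 pos [ 0.5044 -0.0165  0.1905] rot [ 3.1414  0.     -2.903 ] gap 0.04181860284957222 F [-0.0623 -0.3572 -0.0111]
turn 0.002034146713426832 q7 1.6499042028378141
shift(after turn) [ 0.0007 -0.0014  0.1205]
```

Request:
send_rows --motion "0.0007 -0.0014 0.012 0.002;0 0 0.022 0;0 0 0.026 0;0 0 0.026 0;0 0 0.02 0;0 0 0.01 0;0 0 0.004 0;0 0 0 0;0 0 0 0;0 0 0 0"

```text
clock: 17.05
ee_pos: [0.5047, -0.0189, 0.0717]
eef_rot: [-3.141, 0.002, -2.906]
wrist_force: [0.3, -0.3, 0.4]
finger_gap: 0.0417
finger_force: 0.0
```

```bash
python3 go.py .504 -.0180 .026 -2.905
```

```text
t 17.05 pos [ 0.5047 -0.0189  0.0717] rot [-3.1412  0.0018 -2.9063] gap 0.04173974251164663 F [ 0.3091 -0.2833  0.3514]
turn -0.0012945546392200136 q7 1.599806900834429
shift(after turn) [0.0005 0.0011 0.0457]
```

Request:
send_rows --motion "0 0.001 0.006 0;0 0 0.01 0;0 0 0.012 0;0 0 0.01 0;0 0 0.005 0;0 0 0.002 0;0 0 0 0;0 0 0 0;0 0 0 0"

```text
clock: 17.8
ee_pos: [0.504, -0.0181, 0.0259]
eef_rot: [-3.141, 0.001, -2.906]
wrist_force: [-0.5, 0.7, 0.0]
finger_gap: 0.0417
finger_force: 0.0
```

Request:
send_rows --motion "0 0 0 0;0 0 0 0;0 0 0 0;0 0 0 0;0 0 0 0;0 0 0 0;0 0 0 0;0 0 0 0" --fingers -1 --force 12

```text
clock: 18.47
ee_pos: [0.5037, -0.018, 0.0256]
eef_rot: [3.142, 0.0, -2.906]
wrist_force: [-0.3, 0.5, 1.2]
finger_gap: 0.01
finger_force: 12.0
```

Request:
send_rows --motion "0 0 0 0;0 0 0 0;0 0 0 0;0 0 0 0" --force 50

```text
clock: 18.8
ee_pos: [0.5037, -0.018, 0.0256]
eef_rot: [3.142, 0.0, -2.906]
wrist_force: [-0.7, 1.1, 1.2]
finger_gap: 0.0092
finger_force: 50.0
```

Request:
send_rows --motion "0 0 -0.001 0;0 0 -0.003 0;0 0 -0.005 0;0 0 -0.008 0;0 0 -0.011 0;0 0 -0.014 0;0 0 -0.016 0;0 0 -0.018 0;0 0 -0.018 0;0 0 -0.016 0"

```text
clock: 19.63
ee_pos: [0.5036, -0.0182, 0.1375]
eef_rot: [-3.141, 0.001, -2.907]
wrist_force: [0.3, 0.7, -2.4]
finger_gap: 0.0096
finger_force: 50.0
```

Request:
send_rows --motion "0 0 -0.013 0;0 0 -0.010 0;0 0 -0.007 0;0 0 -0.004 0;0 0 -0.002 0;0 0 -0.001 0;0 0 0 0;0 0 0 0;0 0 0 0"

```text
clock: 20.38
ee_pos: [0.5035, -0.0181, 0.1721]
eef_rot: [3.141, -0.001, -2.906]
wrist_force: [-0.2, -0.2, -2.5]
finger_gap: 0.0096
finger_force: 50.0
```

```bash
python3 go.py .6355 -.225 .1706 -2.905
```

```text
t 20.3833 pos [ 0.5035 -0.0181  0.1721] rot [ 3.1414 -0.0009 -2.9063] gap 0.009610588199290173 F [-0.1989 -0.2224 -2.4674]
turn -0.001327082572954108 q7 1.6401898532361983
shift(after turn) [-0.0798 -0.2321  0.0014]
```

Request:
send_rows --motion "-0.001 -0.003 0 0;-0.0025 -0.007 0 0;-0.004 -0.011 0 0;-0.005 -0.015 0 0;-0.0065 -0.019 0 0;-0.0075 -0.022 0 0;-0.008 -0.023 0 0;-0.008 -0.023 0 0;-0.0075 -0.022 0 0;-0.007 -0.020 0 0"

```text
clock: 21.22
ee_pos: [0.5984, -0.1683, 0.1724]
eef_rot: [-3.141, -0.0, -2.908]
wrist_force: [-0.8, -0.2, -2.4]
finger_gap: 0.0094
finger_force: 50.0
```

Request:
send_rows --motion "-0.006 -0.018 0 0;-0.005 -0.015 0 0;-0.004 -0.012 0 0;-0.003 -0.009 0 0;-0.002 -0.006 0.0005 0;-0.0015 -0.004 0.0005 0;-0.001 -0.002 0.0005 0;-0.0005 -0.001 0 0;0 0 0 0;0 0 0 0"

```text
clock: 22.05
ee_pos: [0.6355, -0.2243, 0.1712]
eef_rot: [3.141, 0.0, -2.906]
wrist_force: [-0.7, 0.3, -3.3]
finger_gap: 0.0098
finger_force: 50.0
```

Request:
send_rows --motion "0 0 0 0;0 0 0 0;0 0 0 0;0 0 0 0"

```text
clock: 22.38
ee_pos: [0.6356, -0.2249, 0.1713]
eef_rot: [-3.141, 0.0, -2.906]
wrist_force: [-0.5, 0.5, -2.7]
finger_gap: 0.0094
finger_force: 50.0
```

```bash
python3 go.py .6351 -.2259 .1706 -2.9063
python3 - <<'E'
from loc import *
p=env.observe()["ee_pos"]
o=[]
for n in("side","top"):
    s=env.snapshot(n);u=proj(n,[.5865,-.2377,.12])[0];x,y=(u-[40,50]).astype(int);print(n,x,y)
    print(proj(n,[[.5865,-.2377,.1615],[.5865,-.2377,.045]]))
    o.append(cv2.resize(s[y:y+100,x:x+80,::-1],(400,500),interpolation=cv2.INTER_CUBIC))
cv2.imwrite("pics/f1.png",np.hstack(o))
E
```

```text
t 22.3833 pos [ 0.6356 -0.2249  0.1713] rot [-3.1415  0.0001 -2.9062] gap 0.009357853654657362 F [-0.5124  0.5288 -2.6885]
turn 0.000137960599615905 q7 1.9861545992812226
shift(after turn) [ 0.0007 -0.0009  0.0007]
side 300 202
[[341.5374 241.1158]
 [337.6343 272.9361]]
top 305 142
[[347.5422 190.8415]
 [342.1272 194.1892]]
```

View pics/f1.png

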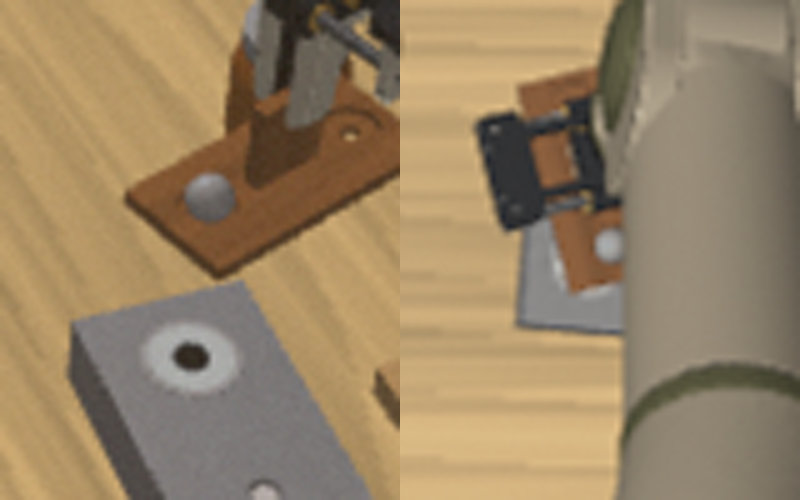

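The side view shows the ball seated at (210,197), within 0.1 px of directly above the window centre at (191,356). The top view agrees to about 1 mm. I'll make a tiny nudge, settle, then hand in.

Request:
send_rows --motion "0.0003 -0.0004 0.0003 0;0.0003 -0.0004 0.0003 0;0 0 0 0;0 0 0 0;0 0 0 0;0 0 0 0;0 0 0 0;0 0 0 0;0 0 0 0;0 0 0 0"

```text
clock: 23.32
ee_pos: [0.6352, -0.2259, 0.1705]
eef_rot: [-3.142, 0.0, -2.906]
wrist_force: [-0.3, -0.1, -1.9]
finger_gap: 0.0094
finger_force: 50.0
```

```bash
python3 go.py .6351 -.2259 .1706 -2.9063 && python3 -c "
from rig import env
print(abs(env.observe()['qvel']).max(), env.finish_job())"
```

```text
t 23.3167 pos [ 0.6352 -0.2259  0.1705] rot [-3.1416  0.     -2.9063] gap 0.009424076104583514 F [-0.2907 -0.0946 -1.8942]
turn -2.65561882879517e-05 q7 1.9874887729466717
shift(after turn) [ 0.0001  0.0001 -0.0001]
the job is handed in; nothing more can be done
0.0008990142930205947 None
```

I pressed the camera's button fully down and put the screwdriver back in its rack hole, and the arm is now holding the tray level and still with the ball over the window centre, underside about 10 cm above it; handed in at 23.3 s, with no verdict returned.

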